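# Free the dish stage of its transit wedges and try the jog stick

## Task

The lab has arrived and the dish stage is still chocked for the road. Work every toothed transit wedge in its front loose with small side pulls, right and left in turn, draw it out towards you without forcing it (a hard straight heave against the teeth is not allowed) and set it down in the white tray, standing flat on its underside with the grip up. When all of them are in the tray, try the jog stick: tilt it well over to its left, hold it there for two seconds and let it spring back upright, then the same to its right; leave the other things on the table alone.

Things in the scene. Friction and masses are not known exactly. Their poses are not given: they have to be found in the camera images.
- frame: the dish stage, fixed on the worktop: low aluminium frame 112 x 246 x 58 mm, origin at the centre of its underside, x pointing from its front (which faces the robot) to its back, y to its left. A sliding plate with three shallow dishes covers it (plate underside 44 mm, top of the dishes 71 mm above the worktop), so the wedges come out only to the front (-x), sliding on the worktop.
- stage_plate (a joint): sliding plate of the dish stage: 0 centred, positive when moved to the frame's left (+y); m. It is driven by the jog stick: 30 mm per rad of tilt.
- tray: flat open white tray, loose, 0.7 kg, 126 x 148 x 18 mm (x, y, z), walls and floor 4 mm thick; origin at the centre of its underside, long side along its y.
- pendant: black jog pendant, fixed on the worktop: box 74 x 70 x 40 mm, origin at the centre of its underside, x pointing away from the robot, y to its left. The jog stick's pivot lies on its z axis 45 mm above the origin.
- jog_knob (a point): centre of the rubber knob on the jog stick (knob 28 mm in diameter, 31 mm high; its centre is 70 mm from the pivot, 115 mm above the worktop when upright; 86 mm is the top from the pivot).
- jog_stick (a joint): tilt of the jog stick, rad: 0 upright, positive leaning to the pendant's left (+y), stops at +-0.5; it tilts only sideways. A spring (0.35 N m/rad) returns it to upright when let go.
- slot_1 (a point): middle of the left opening (frame y = +70 mm) in the frame's front wall, on the worktop at the wall's outer face; frame axes. The opening is 30 mm wide, the wall 6 mm thick (x 0 to 6 mm) and 36 mm high. Wedge 1, if present, stands in it with its grip outside, about 20 mm in front of this point. Behind it a sprung shoe presses on the wedge with about 5 N.
- wedge_1 (a point): middle of the upright grip of transit wedge 1, 45 mm above the wedge's underside; x from the grip to the thin tip, z up. Grey plastic, 0.09 kg, 97 mm long. Grip 26 (x) x 16 (y) mm, top at 72 mm. The flat tongue runs from the grip to its tip at x = +84 mm, 14 mm wide, its back sloping from 22 down to 12 mm. The grip's rear face is at x = -13 mm.
- wedge_body_1: wedge 1, origin on its underside 30 mm ahead of the grip. Flank teeth 8 mm long, 11 mm out, 10 mm high, 34 mm (left, +y), 56 mm (right) and 78 mm (left) ahead of the grip, all behind the wall at first; a straight pull catches after 4 mm. 3 to 8 mm right of the opening's middle a left tooth passes, 3 to 8 mm left the right one: go right, out to 22 mm; left, out to 44; right, out; free at 64.
- slot_2 (a point): middle of the middle opening (frame y = +0 mm) in the frame's front wall, on the worktop at the wall's outer face; frame axes. The opening is 30 mm wide, the wall 6 mm thick (x 0 to 6 mm) and 36 mm high. Wedge 2, if present, stands in it with its grip outside, about 20 mm in front of this point. Behind it a sprung shoe presses on the wedge with about 5 N.
- wedge_2 (a point): middle of the upright grip of transit wedge 2, 45 mm above the wedge's underside; x from the grip to the thin tip, z up. Grey plastic, 0.09 kg, 97 mm long. Grip 26 (x) x 16 (y) mm, top at 72 mm. The flat tongue runs from the grip to its tip at x = +84 mm, 14 mm wide, its back sloping from 22 down to 12 mm. The grip's rear face is at x = -13 mm.
- wedge_body_2: wedge 2, origin on its underside 30 mm ahead of the grip. Flank teeth 8 mm long, 11 mm out, 10 mm high, 34 mm (left, +y), 56 mm (right) and 78 mm (left) ahead of the grip, all behind the wall at first; a straight pull catches after 4 mm. 3 to 8 mm right of the opening's middle a left tooth passes, 3 to 8 mm left the right one: go right, out to 22 mm; left, out to 44; right, out; free at 64.
- slot_3 (a point): middle of the right opening (frame y = -70 mm) in the frame's front wall, on the worktop at the wall's outer face; frame axes. The opening is 30 mm wide, the wall 6 mm thick (x 0 to 6 mm) and 36 mm high. Wedge 3, if present, stands in it with its grip outside, about 20 mm in front of this point. Behind it a sprung shoe presses on the wedge with about 5 N.
- wedge_3 (a point): middle of the upright grip of transit wedge 3, 45 mm above the wedge's underside; x from the grip to the thin tip, z up. Grey plastic, 0.09 kg, 97 mm long. Grip 26 (x) x 16 (y) mm, top at 72 mm. The flat tongue runs from the grip to its tip at x = +84 mm, 14 mm wide, its back sloping from 22 down to 12 mm. The grip's rear face is at x = -13 mm.
- wedge_body_3: wedge 3, origin on its underside 30 mm ahead of the grip. Flank teeth 8 mm long, 11 mm out, 10 mm high, 34 mm (left, +y), 56 mm (right) and 78 mm (left) ahead of the grip, all behind the wall at first; a straight pull catches after 4 mm. 3 to 8 mm right of the opening's middle a left tooth passes, 3 to 8 mm left the right one: go right, out to 22 mm; left, out to 44; right, out; free at 64.
- bottle_a: a bystander (bottle), to be left alone; origin at the centre of its underside.
- timer: a bystander (timer), to be left alone; origin at the centre of its underside.
- marker: a bystander (marker pen), to be left alone; origin at the centre of its underside.

How it is judged:
On the way, in this order (a step that is already met when the one before it is completed fails the run):
1. all the wedges stand flat in the tray, let go (x of wedge_1 in the frame of tray between -0.059 and 0.059 m and y of wedge_1 in the frame of tray between -0.07 and 0.07 m and z of each of wedge_1, wedge_2, wedge_3 in the frame of tray below 0.055 m and angle between each of wedge_1, wedge_2, wedge_3's own z axis and vertical below 0.12 rad and x of wedge_2 in the frame of tray between -0.059 and 0.059 m and y of wedge_2 in the frame of tray between -0.07 and 0.07 m and x of wedge_3 in the frame of tray between -0.059 and 0.059 m and y of wedge_3 in the frame of tray between -0.07 and 0.07 m and contact force between the fingers and wedge_body_1 below 0.1 N and contact force between the fingers and wedge_body_2 below 0.1 N and contact force between the fingers and wedge_body_3 below 0.1 N), for 0.2 s.
2. the jog stick is held well over to its left (more than 0.28 rad) for 1.5 s (value of joint jog_stick above 0.28 rad), for 1.5 s.
3. the jog stick has sprung back upright, let go (value of joint jog_stick between -0.06 and 0.06 rad and contact force between the fingers and pendant below 0.1 N), for 0.2 s.
4. the jog stick is held well over to its right (beyond -0.28 rad) for 1.5 s (value of joint jog_stick below -0.28 rad), for 1.5 s.
5. the jog stick has sprung back upright again, let go (all of step 3), for 0.2 s.
At the end, for the whole second after the job is handed in: every wedge stands flat on the tray's floor (grip upright within 0.12 rad, middle of the grip inside the tray's walls and less than 55 mm above the tray's underside), at rest; the jog stick is upright within 0.06 rad and released (all of step 5 and x of wedge_1 in the frame of tray between -0.059 and 0.059 m and y of wedge_1 in the frame of tray between -0.07 and 0.07 m and z of each of wedge_1, wedge_2, wedge_3 in the frame of tray below 0.055 m and angle between each of wedge_1, wedge_2, wedge_3's own z axis and vertical below 0.12 rad and x of wedge_2 in the frame of tray between -0.059 and 0.059 m and y of wedge_2 in the frame of tray between -0.07 and 0.07 m and x of wedge_3 in the frame of tray between -0.059 and 0.059 m and y of wedge_3 in the frame of tray between -0.07 and 0.07 m and linear speed of each of wedge_body_1, wedge_body_2, wedge_body_3 below 0.02 m/s); the robot touches nothing.
It fails at once if a wedge is forced: it bears on the frame of the dish stage with more than 60 N (contact force between any of wedge_body_1, wedge_body_2, wedge_body_3 and frame above 60 N).
It fails at once if a bystander (bottle, timer, marker pen) is shifted by more than 30 mm (distance of any of bottle_a, timer, marker from where it was at the start of the episode above 0.03 m).
Of wedge_body_1, wedge_body_2, wedge_body_3 only 2 to 3 are there at a start; the rules pass over those that are not, and their reading is None.
At some moment in a run one of tray may be knocked a few centimetres aside while the robot is not near it.
It also fails if it takes over 208 s, if anything falls off the work surface, if the arm or the gripper's body presses on something with over 40 N, if the wrist force passes 120 N, or if a joint passes its speed limit or range.

## Robot

A 6-joint arm with a two-finger parallel gripper is mounted at the origin on a cart in front of the work surface, level with it; the furniture and walls round the work are solid. World frame = base frame: x ahead of the robot, y to its left, z up, the work surface at z = 0. Lengths are in m, angles in rad, forces in N, time in s.
With the tool pointing down it reaches from about 0.35 to 0.975 m from the base axis. Payload 4.9 kg.
Tool frame: the origin (TCP) lies at the very end of the fingers, on their centre line; the grasp point (between the pads) lies 19 mm behind it; z points along the fingers, y is the line along which they close (so a half turn about z gives the same grasp; the last joint's range is limited). The gripper opens to 85 mm and grips with 20 to 120 N. Pads are 22 mm wide; open, the fingers measure 114 mm over their backs; the gripper's body (76 mm by 85 mm) begins 54 mm behind the grasp point. The pads swing forward as they close: fully open they stand 13 mm farther back than shut.
Start: joints at [1.053, 0.053, 1.613, -0, 1.476, -0.119], TCP at [0.243, 0.576, 0.231] pointing down, gripper open.
Joint ranges: [-3.01, 3.01], [-1.01, 2.22], [0.06, 2.58], [-1.02, 4.17], [0.09, 2.62], [-3.14, 3.14]. Speed limits (rad/s): [2.57, 2.57, 3.14, 3.14, 3.14, 3.14].

## Interface

Orientations are given as a unit quaternion [w, x, y, z].
In Python, from plant import manip gives the robot as it stands.
- The arm moves only by the tool play_rows, never from a script. Its argument "series" is a list that holds one entry, the list of rows, each a list of 7 numbers: the shift along the world's x, y, z in m, then the turn, a rotation vector about the world's x, y, z in degrees, then the opening, from 0 (shut) to 1 (fully open). In form: [[[dx, dy, dz, rx, ry, rz, grip], ...]]. A call has 1 to 10 rows; each row shifts and turns the commanded pose from where the row before left it; what a row does not reach is not made up. A row lasts 1/10 s, in which the tool goes at most 50 mm and 8.59 degrees, less where a joint would pass 70% of its speed; a pose out of reach is approached as far as the arm can. A call with a gripper value outside its range is refused whole. The fingers move at their own pace and stop on an object; the grip force is fixed at half the most. Time passes only in rows, so rows that do not move let the fingers close. It gives the time, the measured TCP pose, the force, the opening and the grip force at its end, in the units of the state.
- manip.state(): the state, without advancing time (a new reading comes with each control period).
- manip.grab_frame(name): name is "scene" or "top" or "wrist"; returns a dict with "frame" (420x560x3 uint8, blue, green, red), "mtx" (3x3 intrinsics, pixels), "k1" (the pictures are not rectified: a ray, as slopes to the right and down, at radius r is drawn at 1 + k1 r^2 times it, then the intrinsics apply), "R" (3x3) and "t" (3): a world point X has camera coordinates R X + t. Camera axes: x right, y down, z forward; pixel columns grow to the right and rows downward; lengths in m; the calibration is good to about 2 mm. A picture is of the moment at which its call begins. There is no depth.
- manip.job_done(): hands the job in; it is judged then, once.
The state is a dict: "time": time; "joint_pos": joint angles; "joint_vel": joint speeds; "joint_efforts": joint torques, N m; "tool_pos": TCP position; "tool_rot": TCP orientation; "contact_force": force on the tool from outside, world axes, zero at the start; "ft_torque": the same for the moment, N m; "gripper_width": opening from 0.0 (shut) to 1.0 (fully open); "grasp_force": force on a finger pad.
Only numpy, scipy, OpenCV 4.12 (cv2) and the standard library are available. Lean on these libraries where they do the work, as an engineer would, in place of code of your own. Each camera call takes 0.05 s, during which the arm holds its last target. There are 200 camera calls.

## Working session

There is one attempt and no reset: what is moved stays moved. The work goes in short steps, Python scripts to look and compute and a tool call to move; the robot and the scene stay as the last step left them, time stands still between calls to the robot, and variables do not carry over. Pictures are saved under pics/ and viewed, at most 16 in all, crops included, and the job is handed in when it is done.

Besides the shell and the picture viewer there is one more tool, called after ">>>" as name([rows], argument=value, ...), one row to a line, values as JSON. play_rows: Moves the arm, as the interface text tells. Its arguments: {"type":"object","properties":{"series":{"type":"array"}},"required":["series"]}

```bash
mkdir -p pics; ls; cat > h.py <<'E'
import numpy as np,cv2
from plant import manip
def ray(f,u,v):
    K=np.array(f["mtx"]);p=np.array([[[u,v]]],float)
    q=cv2.undistortPoints(p,K,np.array([f["k1"],0,0,0,0.]))[0,0]
    R=np.array(f["R"]);t=np.array(f["t"]).ravel()
    return -R.T@t, R.T@np.array([q[0],q[1],1])
def onz(f,u,v,z):
    c,d=ray(f,u,v); return c+d*(z-c[2])/d[2]
def proj(f,X):
    R=np.array(f["R"]);t=np.array(f["t"]).ravel()
    p,_=cv2.projectPoints(np.array(X,float).reshape(-1,3),cv2.Rodrigues(R)[0],t,np.array(f["mtx"]),np.array([f["k1"],0,0,0,0.]))
    return p[:,0]
def tri(fs,uvs):
    A=np.zeros((3,3));b=np.zeros(3)
    for f,(u,v) in zip(fs,uvs):
        c,d=ray(f,u,v);d=d/np.linalg.norm(d);P=np.eye(3)-np.outer(d,d);A+=P;b+=P@c
    return np.linalg.solve(A,b)
def snap(n,tag):
    f=manip.grab_frame(n);cv2.imwrite(f"pics/{tag}.png",f["frame"]);np.save(f"/tmp/{tag}.npy",f,allow_pickle=True);return f
def load(tag): return np.load(f"/tmp/{tag}.npy",allow_pickle=True).item()
E
python3 - <<'E'
from h import *
for n in("scene","top"):
    f=snap(n,n+"0");print(n,-np.array(f["R"]).T@np.array(f["t"]).ravel(),f["mtx"],f["k1"])
a=load("scene0")["frame"];b=load("top0")["frame"]
print(manip.state())
E
```

```text
pics
scene [-0.10886629  0.66282222  0.74729889] [[425.86491169   0.         281.6841148 ]
 [  0.         425.86491169 215.72844459]
 [  0.           0.           1.        ]] -0.06090091897741242
top [0.36079102 0.05221524 1.18545954] [[388.37944275   0.         280.3726031 ]
 [  0.         388.37944275 213.78588755]
 [  0.           0.           1.        ]] 0.03033597851166262
{'time': 0.1, 'joint_pos': array([ 1.05296574e+00,  5.33051358e-02,  1.61416711e+00,  2.39836454e-05,
        1.47597838e+00, -1.19003586e-01]), 'joint_vel': array([-0.00112961, -0.00160432, -0.00121144,  0.00140049, -0.00048634,
        0.00083654]), 'joint_efforts': array([-4.81870538e-04, -3.94903421e+01, -3.71363819e+01, -1.48870172e-04,
        3.92029207e-03,  5.68345456e-06]), 'tool_pos': array([0.24242676, 0.57545901, 0.23017086]), 'tool_rot': array([-3.02168087e-04,  1.98095526e-01,  9.80182279e-01, -8.78549422e-04]), 'contact_force': array([-0.56884319, -0.65040712,  0.6728741 ]), 'ft_torque': array([0.03472388, 0.02020334, 0.03738051]), 'grasp_force': 0.0, 'gripper_width': 0.9965543369031102}
```

View pics/top0.png

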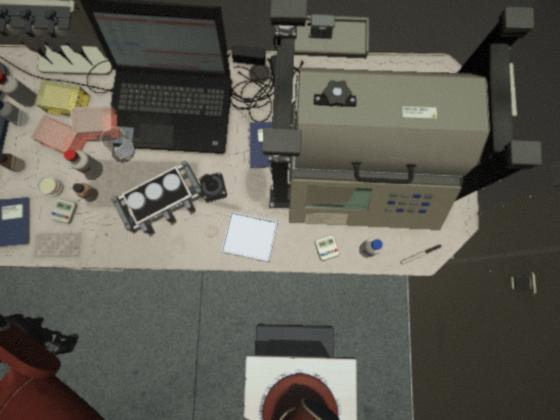

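View pics/scene0.png

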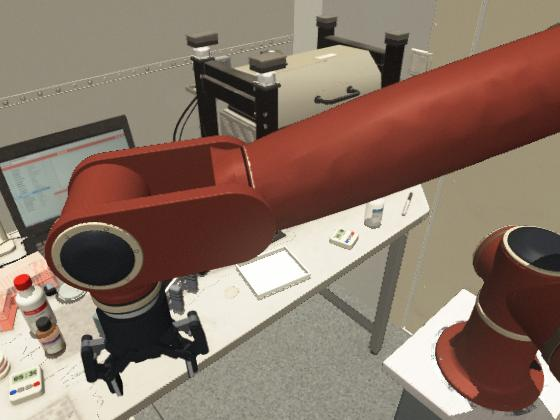

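```bash
python3 - <<'E'
from h import *
f=load("top0");a=f["frame"][155:270,95:285]
cv2.imwrite("pics/c1.png",cv2.resize(a,None,fx=4.2,fy=4.2,interpolation=cv2.INTER_CUBIC))
for n,u,v,z in(("frame",157,197,.07),("knob",212,187,.115),("tray",250,237,0.01)):print(n,onz(f,u,v,z))
E
```

```text
frame [0.60031833 0.43296629 0.07      ]
knob [0.62310925 0.26410006 0.115     ]
tray [0.49506676 0.16062317 0.01      ]
```

View pics/c1.png

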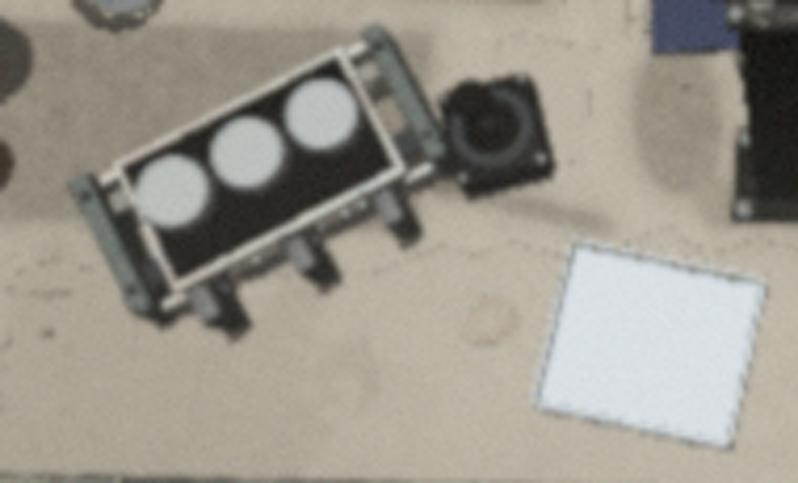

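```bash
python3 - <<'E'
from h import *
f=load("top0")
P=lambda u,v,z:onz(f,95+(u+.5)/4.2-.5,155+(v+.5)/4.2-.5,z)
d=np.array([P(173,190,.071),P(247,153,.071),P(322,115,.071)]);print(d)
v=d[0]-d[2];yw=np.arctan2(v[1],v[0])-np.pi/2;print("yaw",np.degrees(yw),np.linalg.norm(v))
g=[P(207,300,.072),P(300,248,.072),P(390,207,.072)];print(np.array(g))
o=d.mean(0)[:2];R=np.array([[np.cos(yw),-np.sin(yw)],[np.sin(yw),np.cos(yw)]])
print("grips in frame",[(R.T@(p[:2]-o)).round(4) for p in g])
for y in(.07,0,-.07):print(o+R@[-.076,y])
t=np.array([P(575,243,.018),P(765,285,.018),P(733,447,.018),P(540,408,.018)]);print(t,t.mean(0))
q=[P(x,y,.04) for x,y in((440,95),(522,75),(552,175),(470,198))];print("pend",np.array(q),np.mean(q,0))
print(manip.state()["tool_rot"])
E
```

```text
[[0.59014527 0.49389156 0.071     ]
 [0.61778405 0.44452495 0.071     ]
 [0.64639728 0.39401546 0.071     ]]
yaw 29.388991311165736 0.11462775744836154
[[0.51307747 0.46325512 0.072     ]
 [0.5508554  0.40205768 0.072     ]
 [0.58122548 0.34161183 0.072     ]]
grips in frame [array([-0.0821,  0.0682]), array([-0.0793, -0.0037]), array([-0.0825, -0.0712])]
[0.51753791 0.46783959]
[0.55188945 0.40684803]
[0.586241   0.34585646]
[[0.56818941 0.21923808 0.018     ]
 [0.54034976 0.08014095 0.018     ]
 [0.42330051 0.09991035 0.018     ]
 [0.44784262 0.23870983 0.018     ]] [0.49492058 0.1594998  0.018     ]
pend [[0.67119439 0.31905319 0.04      ]
 [0.68751482 0.26030831 0.04      ]
 [0.61360216 0.23492278 0.04      ]
 [0.59541567 0.29297006 0.04      ]] [0.64193176 0.27681359 0.04      ]
[-3.02168087e-04  1.98095526e-01  9.80182279e-01 -8.78549422e-04]
```

>>> play_rows([
  [[0.029,-0.0175,0.002,0,0,5.2,0.5],[0.029,-0.0175,0.002,0,0,5.2,0.5],[0.029,-0.0175,0.002,0,0,5.2,0.5],[0.029,-0.0175,0.002,0,0,5.2,0.5],[0.029,-0.0175,0.002,0,0,5.2,0.5],[0.029,-0.0175,0.002,0,0,5.2,0.5],[0.029,-0.0175,0.002,0,0,5.2,0.5],[0.029,-0.0175,0.002,0,0,5.2,0.5],[0.029,-0.0175,0.002,0,0,5.2,0.5],[0.029,-0.0175,0.002,0,0,5.2,0.5]],
])

```text
time: 1.1
tool_pos: [0.5335, 0.3999, 0.2506]
tool_rot: [-0.001, -0.253, 0.967, -0.0]
contact_force: [-0.4, 0.4, -0.0]
gripper_width: 0.502
grasp_force: 0.0
```

```bash
python3 - <<'E'
from h import *
f=snap("wrist","w1");print(-np.array(f["R"]).T@np.array(f["t"]).ravel());s=manip.state();print(s)
print(np.array(f["mtx"])[0,0],np.array(f["R"]))
E
```

```text
[0.46416352 0.36105956 0.3924597 ]
{'time': 1.15, 'joint_pos': array([ 0.52610543,  0.14217442,  1.48466475, -0.00357006,  1.5136728 ,
       -1.55535383]), 'joint_vel': array([ 0.04135521, -0.02581845,  0.0353812 ,  0.0250234 ,  0.00996453,
        0.24680555]), 'joint_efforts': array([  6.97045594, -45.18875957, -35.25759816,   0.93580082,
         0.5362118 ,  -0.4578892 ]), 'tool_pos': array([0.53770841, 0.39689707, 0.25088727]), 'tool_rot': array([ 0.00099734, -0.25266338,  0.96755245, -0.00157271]), 'contact_force': array([ 0.7868224 , -2.04803333,  0.47057085]), 'ft_torque': array([-0.11346333, -0.03237141,  0.03541256]), 'grasp_force': 0.0, 'gripper_width': 0.4967045337870723}
341.4725618968932 [[-4.89879995e-01  8.71789732e-01  5.04105492e-04]
 [ 8.29466454e-01  4.65919373e-01  3.08065804e-01]
 [ 2.68333732e-01  1.51333413e-01 -9.51364918e-01]]
```

View pics/w1.png

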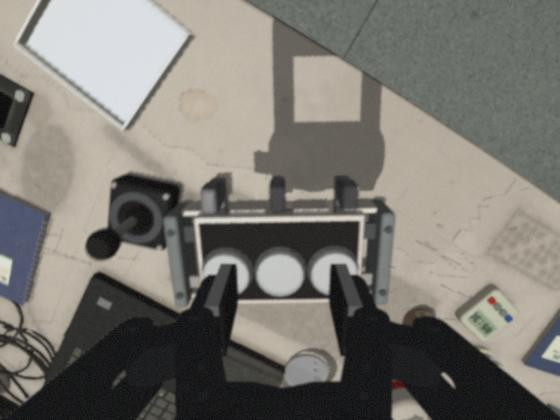

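```bash
python3 - <<'E'
from h import *
f=load("w1");a=f["frame"][165:280,75:405]
cv2.imwrite("pics/c2.png",cv2.resize(a,None,fx=2.4,fy=2.4,interpolation=cv2.INTER_CUBIC))
E
```

```text
(no output)
```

View pics/c2.png

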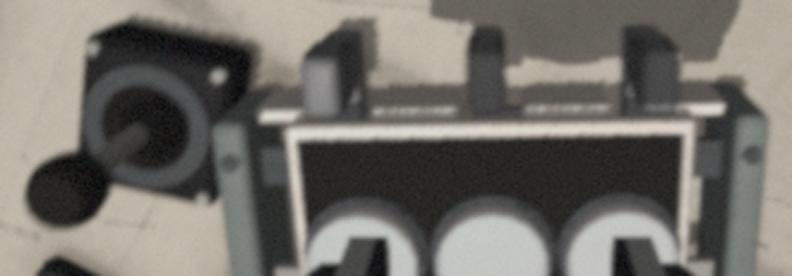

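```bash
python3 - <<'E'
from h import *
f=load("w1")
P=lambda u,v,z:onz(f,75+(u+.5)/2.4-.5,165+(v+.5)/2.4-.5,z)
g=np.array([P(660,80,.072),P(487,80,.072),P(323,84,.072)]);print(g)
w=np.array([P(652,82,.072)-P(315,84,.072)]);v=g[0]-g[2];print("yaw grips",np.degrees(np.arctan2(v[1],v[0]))-90,np.linalg.norm(v))
for z in(.05,.06):
  v=P(690,130,z)-P(290,134,z);print("yaw",np.degrees(np.arctan2(v[1],v[0]))-90)
v=P(742,116,.058)-P(232,124,.058);print("caps yaw",np.degrees(np.arctan2(v[1],v[0]))-90,np.linalg.norm(v),P(742,116,.058),P(232,124,.058))
q=[P(x,y,.04) for x,y in((92,28),(252,50),(205,200),(75,170))];print(np.array(q))
print("knob",P(68,190,.115),"gaiter",P(147,125,.042))
t=load("top0")
T=lambda u,v,z:onz(t,95+(u+.5)/4.2-.5,155+(v+.5)/4.2-.5,z)
print("gaiter top",T(490,130,.042),"knob tri",tri([f,t],[(75+68/2.4,165+190/2.4),(95+482/4.2,155+112/4.2)]))
E
```

```text
[[0.5099047  0.4615914  0.072     ]
 [0.54439567 0.40027389 0.072     ]
 [0.57857305 0.34278295 0.072     ]]
yaw grips 30.02685020670137 0.1372253231721186
yaw 29.931560190605566
yaw 29.931560190605538
caps yaw 30.27081900315838 0.2209307481067407 [0.50796795 0.50581818 0.058     ] [0.61933646 0.31501081 0.058     ]
[[0.61738437 0.23881813 0.04      ]
 [0.5913498  0.30643234 0.04      ]
 [0.66906632 0.31634436 0.04      ]
 [0.68598452 0.25568178 0.04      ]]
knob [0.64785436 0.27848269 0.115     ] gaiter [0.64664949 0.27844272 0.042     ]
gaiter top [0.64539792 0.28095548 0.042     ] knob tri [0.64369113 0.2754333  0.11329058]
```

>>> play_rows([
  [[0.0052,-0.0069,-0.0188,0,0,0.1,0.38],[0.0052,-0.0069,-0.0188,0,0,0.1,0.38],[0.0052,-0.0069,-0.0188,0,0,0.1,0.38],[0.0052,-0.0069,-0.0188,0,0,0.1,0.38],[0.0052,-0.0069,-0.0188,0,0,0.1,0.38],[0.0052,-0.0069,-0.0188,0,0,0.1,0.38],[0.0052,-0.0069,-0.0188,0,0,0.1,0.38],[0.0052,-0.0069,-0.0188,0,0,0,0.38],[0,0,0,0,0,0,0.38],[0,0,0,0,0,0,0.38]],
])

```text
time: 2.15
tool_pos: [0.5741, 0.3455, 0.1003]
tool_rot: [-0.001, -0.257, 0.966, 0.0]
contact_force: [0.6, -0.5, 0.5]
gripper_width: 0.381
grasp_force: 0.0
```

```bash
python3 - <<'E'
from h import *
f=snap("wrist","w2");s=manip.state();print(s["tool_pos"],s["tool_rot"])
l=np.array([-.5,.866])
for z in(.072,): print(proj(f,[(.579,.342,z),(.579+.0113-.004,.342+.0065+.007,z),(.579-.0113-.004,.342-.0065+.007,z),(.579-.0113+.004,.342-.0065-.007,z),(.579+.0113+.004,.342+.0065-.007,z)]).round(0))
cv2.imwrite("pics/c3.png",cv2.resize(f["frame"][:330],None,fx=1.4,fy=1.4))
E
```

```text
[0.57467129 0.3460667  0.10152245] [ 4.43119341e-04 -2.57498260e-01  9.66278642e-01  1.87653540e-04]
[[273. 259.]
 [287. 280.]
 [287. 237.]
 [257. 237.]
 [259. 280.]]
```

View pics/c3.png

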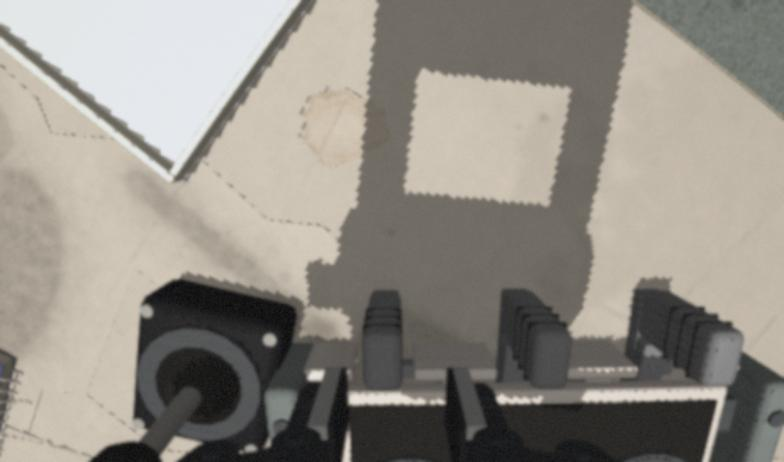

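>>> play_rows([
  [[0.0023,-0.0019,0,0,0,0.1,0.38],[0.0023,-0.0019,0,0,0,0,0.38],[0,0,-0.016,0,0,0,0.38],[0,0,-0.016,0,0,0,0.38],[0,0,-0.016,0,0,0,0.38],[0,0,-0.016,0,0,0,0.38],[0,0,0,0,0,0,0.2],[0,0,0,0,0,0,0],[0,0,0,0,0,0,0],[0,0,0,0,0,0,0]],
])

```text
time: 3.2
tool_pos: [0.5768, 0.3411, 0.0346]
tool_rot: [-0.003, -0.258, 0.966, -0.0]
contact_force: [-1.3, -1.1, -12.4]
gripper_width: 0.181
grasp_force: 59.7
```

```bash
python3 - <<'E'
from h import *
f=load("w2")
for u,v in((711,357),(549,361),(383,361)):print(onz(f,(u+.5)/1.4-.5,(v+.5)/1.4-.5,.072))
E
```

```text
[0.51161192 0.45671092 0.072     ]
[0.54585128 0.39891722 0.072     ]
[0.57817601 0.34198774 0.072     ]
```

>>> play_rows([
  [[0.0007,-0.0012,-0.0005,0,0,0,0],[0.0007,-0.0012,-0.0005,0,0,0,0],[0.0007,-0.0012,0,0,0,0,0],[0.0007,-0.0012,0,0,0,0,0],[0,0,0,0,0,0,0],[0,0,0,0,0,0,0]],
])

```text
time: 3.8
tool_pos: [0.5795, 0.3379, 0.0344]
tool_rot: [-0.002, -0.259, 0.966, 0.001]
contact_force: [-4.2, 3.3, -11.0]
gripper_width: 0.18
grasp_force: 59.6
```

>>> play_rows([
  [[-0.0013,-0.0016,0,0,0,0,0],[-0.0017,-0.001,0,0,0,0,0],[-0.0017,-0.001,0,0,0,0,0],[-0.0017,-0.001,0,0,0,0,0],[0,0,0,0,0,0,0],[0,0,0,0,0,0,0]],
])

```text
time: 4.4
tool_pos: [0.5752, 0.3336, 0.035]
tool_rot: [0.001, -0.259, 0.966, 0.001]
contact_force: [2.5, 4.8, -14.1]
gripper_width: 0.178
grasp_force: 59.4
```

>>> play_rows([
  [[-0.0017,-0.001,0,0,0,0,0],[-0.0017,-0.001,0,0,0,0,0],[-0.0017,-0.001,0,0,0,0,0],[0,0,0,0,0,0,0]],
])

```text
time: 4.8
tool_pos: [0.5707, 0.3301, 0.0357]
tool_rot: [0.001, -0.258, 0.966, 0.0]
contact_force: [3.4, 3.8, -13.6]
gripper_width: 0.18
grasp_force: 59.7
```

>>> play_rows([
  [[-0.0017,-0.001,0,0,0,0,0],[-0.0017,-0.001,0,0,0,0,0],[-0.0017,-0.001,0,0,0,0,0],[-0.0017,-0.001,0,0,0,0,0],[-0.0017,-0.001,0,0,0,0,0],[0,0,0,0,0,0,0]],
])

```text
time: 5.4
tool_pos: [0.5622, 0.3245, 0.0369]
tool_rot: [0.001, -0.258, 0.966, -0.0]
contact_force: [1.4, 1.0, -7.9]
gripper_width: 0.18
grasp_force: 60.4
```

>>> play_rows([
  [[-0.0012,0.0022,0,0,0,0,0],[-0.0012,0.0022,0,0,0,0,0],[-0.0012,0.0022,0,0,0,0,0],[-0.0012,0.0022,0,0,0,0,0],[-0.0012,0.0022,0,0,0,0,0],[0,0,0,0,0,0,0],[0,0,0,0,0,0,0]],
])

```text
time: 6.1
tool_pos: [0.5552, 0.3359, 0.0358]
tool_rot: [-0.0, -0.259, 0.966, 0.0]
contact_force: [1.1, -1.6, -5.3]
gripper_width: 0.18
grasp_force: 60.6
```

>>> play_rows([
  [[-0.0017,-0.001,0,0,0,0,0],[-0.0017,-0.001,0,0,0,0,0],[-0.0017,-0.001,0,0,0,0,0],[-0.0017,-0.001,0,0,0,0,0],[-0.0017,-0.001,0,0,0,0,0],[0,0,0,0,0,0,0]],
])

```text
time: 6.7
tool_pos: [0.5468, 0.3305, 0.0359]
tool_rot: [-0.0, -0.258, 0.966, 0.0]
contact_force: [0.6, 0.9, -6.1]
gripper_width: 0.174
grasp_force: 60.6
```

Passing. On to 43 mm, then right by 12.5 mm.

>>> play_rows([
  [[-0.0018,-0.001,0,0,0,0,0],[-0.0018,-0.001,0,0,0,0,0],[-0.0018,-0.001,0,0,0,0,0],[-0.0018,-0.001,0,0,0,0,0],[-0.0018,-0.001,0,0,0,0,0],[-0.001,-0.0006,0,0,0,0,0],[0,0,0,0,0,0,0]],
])

```text
time: 7.4
tool_pos: [0.5368, 0.3247, 0.0359]
tool_rot: [-0.0, -0.258, 0.966, -0.0]
contact_force: [1.5, 0.4, -6.2]
gripper_width: 0.179
grasp_force: 60.7
```

>>> play_rows([
  [[0.0012,-0.0022,0,0,0,0,0],[0.0012,-0.0022,0,0,0,0,0],[0.0012,-0.0022,0,0,0,0,0],[0.0012,-0.0022,0,0,0,0,0],[0.0012,-0.0022,0,0,0,0,0],[0,0,0,0,0,0,0],[0,0,0,0,0,0,0]],
])

```text
time: 8.1
tool_pos: [0.5431, 0.3135, 0.0358]
tool_rot: [-0.0, -0.258, 0.966, -0.0]
contact_force: [-1.8, 0.7, -4.1]
gripper_width: 0.179
grasp_force: 60.7
```

>>> play_rows([
  [[-0.0018,-0.001,0,0,0,0,0],[-0.0018,-0.001,0,0,0,0,0],[-0.0018,-0.001,0,0,0,0,0],[-0.0018,-0.001,0,0,0,0,0],[-0.0018,-0.001,0,0,0,0,0],[0,0,0,0,0,0,0]],
])

```text
time: 8.7
tool_pos: [0.5346, 0.309, 0.0367]
tool_rot: [0.001, -0.258, 0.966, 0.0]
contact_force: [-0.4, 1.5, 0.1]
gripper_width: 0.175
grasp_force: 61.3
```

>>> play_rows([
  [[-0.003,-0.0017,0,0,0,0,0],[-0.003,-0.0017,0,0,0,0,0],[-0.003,-0.0017,0,0,0,0,0],[-0.003,-0.0017,0,0,0,0,0],[-0.003,-0.0017,0,0,0,0,0],[-0.0043,-0.0025,0,0,0,0,0],[-0.0087,-0.005,0,0,0,0,0],[-0.0087,-0.005,0,0,0,0,0],[0,0,0,0,0,0,0]],
])

```text
time: 9.6
tool_pos: [0.4958, 0.2872, 0.0354]
tool_rot: [-0.001, -0.258, 0.966, -0.0]
contact_force: [0.3, 0.1, -2.0]
gripper_width: 0.18
grasp_force: 61.3
```

>>> play_rows([
  [[0,0,0.02,0,0,0,0],[0,0,0.02,0,0,0,0],[0,0,0.02,0,0,0,0],[0,0,0.02,0,0,0,0],[0,0,0.02,0,0,-8,0],[0,0,0,0,0,-8,0],[0,0,0,0,0,-8,0],[0,0,0,0,0,-8,0],[0,0,0,0,0,-8,0],[0,0,0,0,0,0,0]],
])

```text
time: 10.6
tool_pos: [0.4975, 0.2879, 0.136]
tool_rot: [0.0, 0.087, 0.996, 0.0]
contact_force: [-0.2, 0.0, -0.4]
gripper_width: 0.176
grasp_force: 61.3
```

```bash
cat >> h.py <<'E'
def tray(f,box=None):
    hsv=cv2.cvtColor(f["frame"],cv2.COLOR_BGR2HSV)
    b=f["frame"].astype(int);m=((b.min(2)>190)&(b[:,:,0]-b[:,:,2]>-6)).astype(np.uint8)
    m=cv2.morphologyEx(m,cv2.MORPH_CLOSE,np.ones((5,5),np.uint8))
    cs=cv2.findContours(m,cv2.RETR_EXTERNAL,cv2.CHAIN_APPROX_NONE)[0]
    out=[]
    for c in sorted(cs,key=cv2.contourArea)[::-1][:4]:
        W=np.array([onz(f,*p[0],.018)[:2] for p in c],np.float32)
        out.append(cv2.minAreaRect(W))
    return out
E
python3 - <<'E'
from h import *
for r in tray(load("top0")):print(r)
f=snap("top","t1")
for r in tray(f):print(r)
w=snap("wrist","w3")
for r in tray(w):print(r)
s=manip.state();print(s["tool_pos"],s["tool_rot"],s["gripper_width"])
a=np.hstack([cv2.resize(f["frame"][140:280,150:340],None,fx=2,fy=2),cv2.resize(w["frame"],(373,280))])
cv2.imwrite("pics/m1.png",a)
E
```

```text
((0.09167136996984482, 0.0027658790349960327), (0.11678766459226608, 0.3046965003013611), 0.019556324928998947)
((0.49816185235977173, 0.16253341734409332), (0.14530032873153687, 0.12375480681657791), 79.25450134277344)
((0.6617218255996704, 0.40509387850761414), (0.03174569085240364, 0.008713643997907639), 21.631359100341797)
((0.010107694193720818, -0.1123652458190918), (0.0054411920718848705, 0.030741311609745026), 81.88007354736328)
((0.07247118651866913, -0.0073595792055130005), (0.15498997271060944, 0.29015058279037476), 0.06083357706665993)
((0.4980134665966034, 0.16227154433727264), (0.14600686728954315, 0.12479007989168167), 79.06746673583984)
((0.6622811555862427, 0.4109240174293518), (0.038856759667396545, 0.04249687120318413), 20.641443252563477)
((0.6354338526725769, 0.46492430567741394), (0.03052874654531479, 0.04125937446951866), 20.550209045410156)
((0.4912732243537903, 0.16465307772159576), (0.141193225979805, 0.11139734089374542), 79.38650512695312)
((0.44755518436431885, 0.09861305356025696), (0.0008847925346344709, 0.010867174714803696), 79.78710174560547)
((0.43257948756217957, 0.10143595188856125), (0.0008548489422537386, 0.009755615144968033), 68.06047821044922)
((0.4397529065608978, 0.09991995990276337), (1.4138640835881233e-07, 0.001679680310189724), 67.91400909423828)
[0.49745733 0.28793231 0.13592246] [6.71053409e-05 8.61679129e-02 9.96280625e-01 5.15395738e-05] 0.1767072176017141
```

View pics/m1.png

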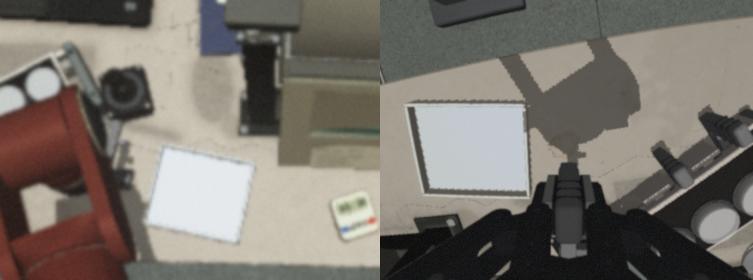

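>>> play_rows([
  [[-0.0078,-0.0271,0,0,0,-0.9,0],[-0.0078,-0.0271,0,0,0,0,0],[-0.0078,-0.0271,0,0,0,0,0],[-0.0078,-0.0271,0,0,0,0,0],[-0.0078,-0.0271,0,0,0,0,0],[-0.0075,-0.0271,-0.01,0,0,0,0],[0,0,-0.02,0,0,0,0],[0,0,-0.02,0,0,0,0],[0,0,-0.02,0,0,0,0],[0,0,0,0,0,0,0]],
])

```text
time: 11.7
tool_pos: [0.4484, 0.1249, 0.063]
tool_rot: [-0.003, 0.095, 0.996, -0.001]
contact_force: [-0.9, -0.1, -2.0]
gripper_width: 0.18
grasp_force: 61.3
```

```bash
python3 - <<'E'
from h import *
w=snap("wrist","w4");s=manip.state();print(s["tool_pos"],s["tool_rot"])
print(tray(snap("top","t2"))[:3])
cv2.imwrite("pics/m2.png",w["frame"])
E
```

```text
[0.44975154 0.12515712 0.0647197 ] [-1.56924322e-03  9.46771890e-02  9.95506737e-01 -3.23205857e-04]
[((0.07234101742506027, -0.053326718509197235), (0.15489310026168823, 0.19857020676136017), 0.19597582519054413), ((0.5476573705673218, 0.1735679805278778), (0.10466011613607407, 0.03139890730381012), 79.83221435546875), ((0.630129337310791, 0.4630550146102905), (0.038621652871370316, 0.04080980271100998), 48.72951889038086)]
```

View pics/m2.png

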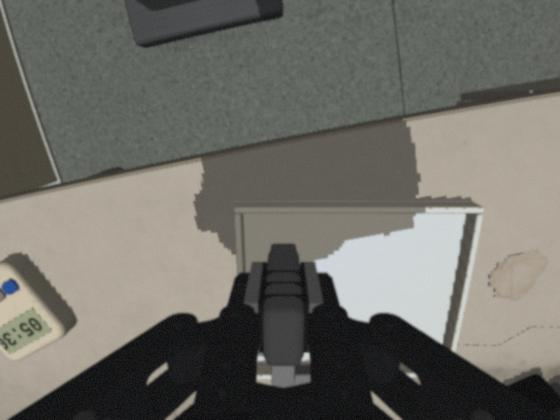

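```bash
python3 - <<'E'
from h import *
w=load("w4");a=onz(w,238,208,.018);b=onz(w,482,208,.018);print(a,b,np.linalg.norm(a-b))
v=(b-a)[:2];v/=np.linalg.norm(v);n=np.array([v[1],-v[0]]);print(np.degrees(np.arctan2(*v[::-1]))-90,(a+b)[:2]/2+n*.063)
E
```

```text
[0.42206147 0.10347989 0.018     ] [0.44889056 0.24372631 0.018     ] 0.142789562606424
-10.829821266187508 [0.49735396 0.16176587]
```

>>> play_rows([
  [[0.001,0,-0.008,0,0,0,0],[0,0,-0.008,0,0,0,0],[0,0,-0.004,0,0,0,0],[0,0,-0.003,0,0,0,0],[0,0,0,0,0,0,0],[0,0,0,0,0,0,0]],
])

```text
time: 12.4
tool_pos: [0.452, 0.1254, 0.043]
tool_rot: [0.0, 0.095, 0.995, -0.0]
contact_force: [0.4, 0.7, -0.0]
gripper_width: 0.176
grasp_force: 61.3
```

>>> play_rows([
  [[0,0,-0.0015,0,0,0,0],[0,0,-0.0015,0,0,0,0],[0,0,-0.0005,0,0,0,0],[0,0,0,0,0,0,0],[0,0,0,0,0,0,0]],
])

```text
time: 12.9
tool_pos: [0.452, 0.1253, 0.0394]
tool_rot: [0.0, 0.095, 0.995, 0.0]
contact_force: [0.4, -0.0, -1.2]
gripper_width: 0.182
grasp_force: 61.3
```

>>> play_rows([
  [[0,0,-0.001,0,0,0,0],[0,0,0,0,0,0,0],[0,0,0,0,0,0,0.3],[0,0,0,0,0,0,0.36],[0,0,0,0,0,0,0.36],[0,0,0.02,0,0,0,0.36],[0,0,0.03,0,0,0,0.36],[0,0,0.03,0,0,0,0.36],[0,0,0.02,0,0,0,0.36]],
])

```text
time: 13.8
tool_pos: [0.453, 0.1254, 0.1409]
tool_rot: [0.002, 0.095, 0.995, 0.0]
contact_force: [1.0, 0.6, -0.1]
gripper_width: 0.359
grasp_force: 0.0
```

>>> play_rows([
  [[0.01,0.0305,0,0,0,4.55,0.36],[0.01,0.0305,0,0,0,4.55,0.36],[0.01,0.0305,0,0,0,4.55,0.36],[0.01,0.0305,0,0,0,4.55,0.36],[0.01,0.0305,0,0,0,4.55,0.36],[0.01,0.0305,0,0,0,4.55,0.36],[0.01,0.0305,-0.01,0,0,4.55,0.36],[0.01,0.0305,-0.01,0,0,4.55,0.36],[0.01,0.0305,-0.01,0,0,4.55,0.36],[0,0,0,0,0,0,0.36]],
])

```text
time: 14.8
tool_pos: [0.5415, 0.4022, 0.1061]
tool_rot: [-0.001, -0.26, 0.965, 0.0]
contact_force: [-0.2, -0.2, -0.2]
gripper_width: 0.361
grasp_force: 0.0
```

```bash
python3 - <<'E'
from h import *
f=snap("wrist","w5");s=manip.state();print(s["tool_pos"],s["tool_rot"])
g=np.array([.545,.4008]);e=np.array([.866,.5]);l=np.array([-.5,.866])
for k in(0,.07):print(proj(f,[(*(g+k*l+a*e+b*l),.072) for a,b in((0,0),(.013,.008),(-.013,.008),(-.013,-.008),(.013,-.008))]).round(0).tolist())
cv2.imwrite("pics/c4.png",cv2.resize(f["frame"][190:330,150:500],None,fx=2.2,fy=2.2))
print(tray(snap("top","t3"))[:2])
E
```

```text
[0.5414406  0.40074824 0.10685917] [-1.12240545e-03 -2.59487919e-01  9.65745628e-01 -3.77720727e-04]
[[277.0, 254.0], [291.0, 275.0], [292.0, 233.0], [263.0, 233.0], [264.0, 275.0]]
[[400.0, 254.0], [411.0, 274.0], [417.0, 233.0], [389.0, 233.0], [384.0, 275.0]]
[((0.07254213839769363, 0.0013840198516845703), (0.15511606633663177, 0.30749550461769104), 0.006467800587415695), ((0.49781334400177, 0.1621825397014618), (0.14630675315856934, 0.1253669559955597), 78.86857604980469)]
```

View pics/c4.png

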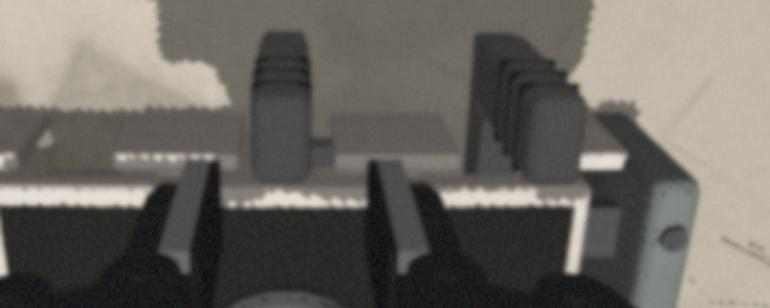

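>>> play_rows([
  [[0.001,-0.0009,0,0,0,0,0.36],[0.0009,-0.0008,0,0,0,0,0.36],[0,0,-0.018,0,0,0,0.36],[0,0,-0.018,0,0,0,0.36],[0,0,-0.018,0,0,0,0.36],[0,0,-0.016,0,0,0,0.36],[0,0,0,0,0,0,0.2],[0,0,0,0,0,0,0],[0,0,0,0,0,0,0],[0,0,0,0,0,0,0]],
])

```text
time: 15.9
tool_pos: [0.5417, 0.397, 0.0358]
tool_rot: [-0.003, -0.259, 0.966, -0.001]
contact_force: [-1.5, -0.2, -13.4]
gripper_width: 0.176
grasp_force: 58.5
```

>>> play_rows([
  [[0.0008,-0.0014,0,0,0,0,0],[0.0008,-0.0014,0,0,0,0,0],[0.0008,-0.0014,0,0,0,0,0],[0.0006,-0.001,0,0,0,0,0],[0,0,0,0,0,0,0],[0,0,0,0,0,0,0]],
])

```text
time: 16.5
tool_pos: [0.5438, 0.3938, 0.0363]
tool_rot: [-0.003, -0.259, 0.966, 0.001]
contact_force: [-5.3, 5.6, -13.9]
gripper_width: 0.179
grasp_force: 58.9
```

>>> play_rows([
  [[-0.0017,-0.001,0,0,0,0,0],[-0.0017,-0.001,0,0,0,0,0],[-0.0017,-0.001,0,0,0,0,0],[-0.0017,-0.001,0,0,0,0,0],[-0.0017,-0.001,0,0,0,0,0],[0,0,0,0,0,0,0]],
])

```text
time: 17.1
tool_pos: [0.5379, 0.3883, 0.0372]
tool_rot: [0.0, -0.259, 0.966, 0.0]
contact_force: [1.6, 4.1, -17.6]
gripper_width: 0.177
grasp_force: 59.6
```

>>> play_rows([
  [[-0.002,-0.0004,0,0,0,0,0],[-0.002,-0.0006,0,0,0,0,0],[-0.0017,-0.001,0,0,0,0,0],[-0.0017,-0.001,0,0,0,0,0],[-0.0017,-0.001,0,0,0,0,0],[0,0,0,0,0,0,0]],
])

```text
time: 17.7
tool_pos: [0.53, 0.3839, 0.039]
tool_rot: [0.001, -0.259, 0.966, -0.0]
contact_force: [1.5, 2.1, -11.9]
gripper_width: 0.183
grasp_force: 59.9
```

>>> play_rows([
  [[-0.0017,-0.001,-0.001,0,0,0,0],[-0.0014,-0.0008,0,0,0,0,0],[0,0,0,0,0,0,0],[-0.0012,0.0022,0,0,0,0,0],[-0.0012,0.0022,0,0,0,0,0],[-0.0012,0.0022,0,0,0,0,0],[-0.0012,0.0022,0,0,0,0,0],[-0.0012,0.0022,0,0,0,0,0],[0,0,0,0,0,0,0],[0,0,0,0,0,0,0]],
])

```text
time: 18.7
tool_pos: [0.5197, 0.3934, 0.0372]
tool_rot: [-0.0, -0.259, 0.966, 0.0]
contact_force: [0.4, -1.6, -6.4]
gripper_width: 0.176
grasp_force: 60.8
```

>>> play_rows([
  [[-0.0017,-0.001,0,0,0,0,0],[-0.0017,-0.001,0,0,0,0,0],[-0.0017,-0.001,0,0,0,0,0],[-0.0017,-0.001,0,0,0,0,0],[-0.0017,-0.001,0,0,0,0,0],[0,0,0,0,0,0,0]],
])

```text
time: 19.3
tool_pos: [0.5114, 0.3881, 0.0375]
tool_rot: [-0.0, -0.259, 0.966, 0.0]
contact_force: [1.0, 0.3, -5.7]
gripper_width: 0.176
grasp_force: 60.9
```

>>> play_rows([
  [[-0.0018,-0.001,0,0,0,0,0],[-0.0018,-0.001,0,0,0,0,0],[-0.0018,-0.001,0,0,0,0,0],[-0.0018,-0.001,0,0,0,0,0],[-0.0018,-0.001,0,0,0,0,0],[0,0,0,0,0,0,0]],
])

```text
time: 19.9
tool_pos: [0.5023, 0.3829, 0.0374]
tool_rot: [-0.0, -0.259, 0.966, -0.0]
contact_force: [0.7, -0.0, -4.5]
gripper_width: 0.18
grasp_force: 61.0
```

>>> play_rows([
  [[0.0012,-0.0022,0,0,0,0,0],[0.0012,-0.0022,0,0,0,0,0],[0.0012,-0.0022,0,0,0,0,0],[0.0012,-0.0022,0,0,0,0,0],[0.0012,-0.0022,0,0,0,0,0],[0,0,0,0,0,0,0],[0,0,0,0,0,0,0]],
])

```text
time: 20.6
tool_pos: [0.5087, 0.3717, 0.0373]
tool_rot: [-0.0, -0.259, 0.966, -0.0]
contact_force: [-1.4, -0.2, -3.9]
gripper_width: 0.181
grasp_force: 61.0
```

>>> play_rows([
  [[-0.0018,-0.0008,0,0,0,0,0],[-0.0018,-0.0008,0,0,0,0,0],[-0.0018,-0.001,0,0,0,0,0],[-0.0018,-0.001,0,0,0,0,0],[-0.0018,-0.001,0,0,0,0,0],[0,0,0,0,0,0,0]],
])

```text
time: 21.2
tool_pos: [0.4999, 0.3677, 0.0381]
tool_rot: [0.001, -0.259, 0.966, 0.0]
contact_force: [-1.0, -0.0, -1.2]
gripper_width: 0.174
grasp_force: 61.4
```

>>> play_rows([
  [[-0.003,-0.0017,0,0,0,0,0],[-0.003,-0.0017,0,0,0,0,0],[-0.003,-0.0017,0,0,0,0,0],[-0.003,-0.0017,0,0,0,0,0],[-0.003,-0.0017,0,0,0,0,0],[-0.0043,-0.0025,0,0,0,0,0],[-0.0087,-0.005,0,0,0,0,0],[-0.0087,-0.005,0,0,0,0,0],[0,0,0,0,0,0,0]],
])

```text
time: 22.1
tool_pos: [0.4613, 0.3457, 0.0369]
tool_rot: [-0.001, -0.259, 0.966, -0.0]
contact_force: [-0.3, 0.5, -0.4]
gripper_width: 0.176
grasp_force: 61.5
```

>>> play_rows([
  [[0,0,0.02,0,0,0,0],[0,0,0.02,0,0,0,0],[0,0,0.02,0,0,0,0],[0,0,0.02,0,0,0,0],[0,0,0.02,0,0,-8.2,0],[0,0,0,0,0,-8.2,0],[0,0,0,0,0,-8.2,0],[0,0,0,0,0,-8.2,0],[0,0,0,0,0,-8.2,0],[0,0,0,0,0,0,0]],
])

```text
time: 23.1
tool_pos: [0.4629, 0.3465, 0.1375]
tool_rot: [0.0, 0.096, 0.995, 0.0]
contact_force: [-0.2, 0.2, -1.2]
gripper_width: 0.175
grasp_force: 61.6
```

```bash
python3 - <<'E'
from h import *
print(tray(snap("top","t4"))[1:3]);s=manip.state();print(s["tool_pos"],s["tool_rot"])
E
```

```text
[((0.4830226004123688, 0.14210882782936096), (0.14602284133434296, 0.12461671978235245), 79.54202270507812), ((0.6616480946540833, 0.40974342823028564), (0.04200642928481102, 0.040240608155727386), 3.9397990703582764)]
[0.4629671  0.34653281 0.13743946] [9.14130507e-05 9.44396063e-02 9.95530585e-01 8.59301971e-05]
```

>>> play_rows([
  [[-0.0024,-0.024,0,0,0,0,0],[-0.0024,-0.024,0,0,0,0,0],[-0.0024,-0.024,0,0,0,0,0],[-0.0024,-0.024,0,0,0,0,0],[-0.0024,-0.024,0,0,0,0,0],[-0.0024,-0.024,0,0,0,0,0],[-0.0024,-0.024,0,0,0,0,0],[-0.0022,-0.0295,0,0,0,0,0],[0,0,0,0,0,0,0],[0,0,0,0,0,0,0]],
])

```text
time: 24.15
tool_pos: [0.4441, 0.1488, 0.1376]
tool_rot: [0.0, 0.096, 0.995, 0.0]
contact_force: [0.3, 0.8, -0.9]
gripper_width: 0.178
grasp_force: 61.5
```

```bash
python3 - <<'E'
from h import *
w=snap("wrist","w6");s=manip.state();print(s["tool_pos"],s["tool_rot"])
cv2.imwrite("pics/m3.png",w["frame"])
E
```

```text
[0.44414067 0.14931147 0.13759268] [2.44806236e-04 9.52739021e-02 9.95451024e-01 2.88055905e-04]
```

View pics/m3.png

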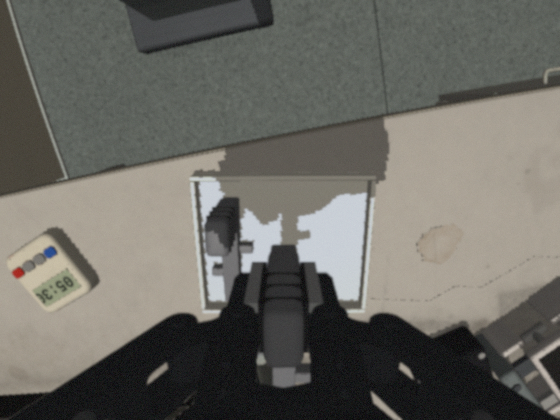

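```bash
python3 - <<'E'
from h import *
w=load("w6");a=onz(w,192,177,.018);b=onz(w,376,177,.018)
v=(b-a)[:2];L=np.linalg.norm(v);v/=L;n=np.array([v[1],-v[0]]);c=(a+b)[:2]/2+n*.063
print(L,np.degrees(np.arctan2(*v[::-1]))-90,c)
g=onz(w,218,238,.076)[:2];print(g,"in tray",(g-c)@n,(g-c)@v,"tool",(np.array([.4441,.149])-c)@n,(np.array([.4441,.149])-c)@v)
E
```

```text
0.1440828361845563 -11.009103820423633 [0.4826867  0.14210344]
[0.43977857 0.10696576] in tray -0.0354084245791343 -0.04268498407374457 tool -0.039193588563627445 -0.0005990644441625128
```

>>> play_rows([
  [[0,0.0005,-0.02,0,0,0,0],[0,0.0005,-0.02,0,0,0,0],[0,0,-0.02,0,0,0,0],[0,0,-0.015,0,0,0,0],[0,0,-0.01,0,0,0,0],[0,0,-0.006,0,0,0,0],[0,0,-0.003,0,0,0,0],[0,0,-0.002,0,0,0,0],[0,0,0,0,0,0,0],[0,0,0,0,0,0,0]],
])

```text
time: 25.2
tool_pos: [0.4445, 0.1501, 0.042]
tool_rot: [0.001, 0.096, 0.995, 0.0]
contact_force: [0.5, -0.6, -1.1]
gripper_width: 0.173
grasp_force: 61.6
```

>>> play_rows([
  [[0,0,-0.001,0,0,0,0],[0,0,-0.001,0,0,0,0],[0,0,0,0,0,0,0],[0,0,0,0,0,0,0.25],[0,0,0,0,0,0,0.3],[0,0,0,0,0,0,0.3],[0,0,0.02,0,0,0,0.3],[0,0,0.03,0,0,0,0.3],[0,0,0.03,0,0,0,0.3],[0,0,0.02,0,0,0,0.3]],
])

```text
time: 26.2
tool_pos: [0.4449, 0.1502, 0.142]
tool_rot: [0.002, 0.096, 0.995, 0.0]
contact_force: [0.5, -0.8, 0.7]
gripper_width: 0.302
grasp_force: 0.0
```

>>> play_rows([
  [[0.007,0.0345,0,0,0,4.55,0.36],[0.007,0.0345,0,0,0,4.55,0.36],[0.007,0.0345,0,0,0,4.55,0.36],[0.007,0.0345,0,0,0,4.55,0.36],[0.007,0.0345,0,0,0,4.55,0.36],[0.007,0.0345,0,0,0,4.55,0.36],[0.007,0.0345,-0.01,0,0,4.55,0.36],[0.007,0.0345,-0.01,0,0,4.55,0.36],[0.007,0.035,-0.015,0,0,4.6,0.36],[0,0,0,0,0,0,0.36]],
])

```text
time: 27.2
tool_pos: [0.5057, 0.4634, 0.1008]
tool_rot: [-0.002, -0.261, 0.965, -0.0]
contact_force: [-0.7, 0.1, -0.2]
gripper_width: 0.361
grasp_force: 0.0
```

```bash
python3 - <<'E'
from h import *
f=snap("wrist","w7");s=manip.state();print(s["tool_pos"],s["tool_rot"])
g=np.array([.5095,.4623]);e=np.array([.866,.5]);l=np.array([-.5,.866])
print(proj(f,[(*(g+a*e+b*l),.072) for a,b in((0,0),(.013,.008),(-.013,.008),(-.013,-.008),(.013,-.008))]).round(0).tolist())
cv2.imwrite("pics/c5.png",cv2.resize(f["frame"][190:330,150:450],None,fx=2.2,fy=2.2))
print(tray(snap("top","t5"))[1:2])
E
```

```text
[0.50600588 0.46191276 0.10203769] [-1.63635069e-03 -2.59687625e-01  9.65691023e-01 -7.12689080e-04]
[[277.0, 259.0], [292.0, 280.0], [292.0, 237.0], [263.0, 237.0], [263.0, 280.0]]
[((0.4829328656196594, 0.1421770602464676), (0.14603416621685028, 0.12491496652364731), 79.24502563476562)]
```

View pics/c5.png

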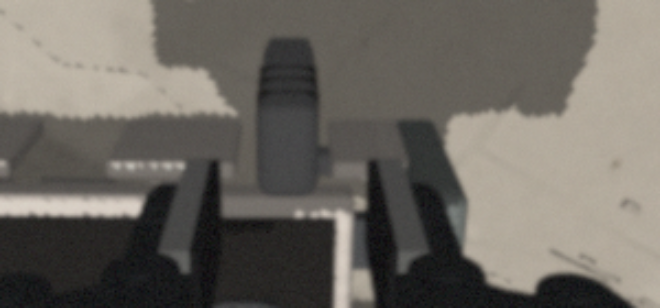

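>>> play_rows([
  [[0,0,-0.017,0,0,0,0.36],[0,0,-0.017,0,0,0,0.36],[0,0,-0.017,0,0,0,0.36],[0,0,-0.0145,0,0,0,0.36],[0,0,0,0,0,0,0.36],[0,0,0,0,0,0,0.2],[0,0,0,0,0,0,0],[0,0,0,0,0,0,0],[0,0,0,0,0,0,0]],
])

```text
time: 28.2
tool_pos: [0.5068, 0.4611, 0.0387]
tool_rot: [-0.0, -0.259, 0.966, 0.0]
contact_force: [0.1, 1.6, -4.7]
gripper_width: 0.179
grasp_force: 58.5
```

>>> play_rows([
  [[0.0008,-0.0014,0,0,0,0,0],[0.0008,-0.0014,0,0,0,0,0],[0.0008,-0.0014,0,0,0,0,0],[0.0006,-0.001,0,0,0,0,0],[0,0,0,0,0,0,0],[0,0,0,0,0,0,0]],
])

```text
time: 28.8
tool_pos: [0.5097, 0.4557, 0.0388]
tool_rot: [-0.0, -0.259, 0.966, -0.0]
contact_force: [-2.8, 2.4, -2.8]
gripper_width: 0.179
grasp_force: 58.9
```

>>> play_rows([
  [[-0.0017,-0.001,0,0,0,0,0],[-0.0017,-0.001,0,0,0,0,0],[-0.0017,-0.001,0,0,0,0,0],[-0.0017,-0.001,0,0,0,0,0],[-0.0017,-0.001,0,0,0,0,0],[0,0,0,0,0,0,0]],
])

```text
time: 29.4
tool_pos: [0.5014, 0.4503, 0.0389]
tool_rot: [-0.0, -0.259, 0.966, -0.0]
contact_force: [2.6, 0.3, -5.6]
gripper_width: 0.177
grasp_force: 58.5
```

>>> play_rows([
  [[-0.0017,-0.001,0,0,0,0,0],[-0.0017,-0.001,0,0,0,0,0],[-0.0017,-0.001,0,0,0,0,0],[-0.0017,-0.001,0,0,0,0,0],[-0.0017,-0.001,0,0,0,0,0],[0,0,0,0,0,0,0]],
])

```text
time: 30.0
tool_pos: [0.4925, 0.4457, 0.0389]
tool_rot: [-0.0, -0.259, 0.966, -0.0]
contact_force: [0.4, 0.0, -5.1]
gripper_width: 0.178
grasp_force: 58.6
```

>>> play_rows([
  [[-0.0013,-0.0008,0,0,0,0,0],[0,0,0,0,0,0,0],[-0.0012,0.0021,0,0,0,0,0],[-0.0012,0.0021,0,0,0,0,0],[-0.0012,0.0021,0,0,0,0,0],[-0.0012,0.0021,0,0,0,0,0],[-0.0012,0.0021,0,0,0,0,0],[0,0,0,0,0,0,0],[0,0,0,0,0,0,0]],
])

```text
time: 30.9
tool_pos: [0.4853, 0.4558, 0.0388]
tool_rot: [-0.0, -0.259, 0.966, 0.0]
contact_force: [0.5, -1.6, -4.3]
gripper_width: 0.18
grasp_force: 58.7
```

>>> play_rows([
  [[-0.0017,-0.001,0,0,0,0,0],[-0.0017,-0.001,0,0,0,0,0],[-0.0017,-0.001,0,0,0,0,0],[-0.0017,-0.001,0,0,0,0,0],[-0.0017,-0.001,0,0,0,0,0],[0,0,0,0,0,0,0]],
])

```text
time: 31.5
tool_pos: [0.4768, 0.4505, 0.0389]
tool_rot: [-0.0, -0.259, 0.966, 0.0]
contact_force: [0.3, 0.8, -3.4]
gripper_width: 0.184
grasp_force: 58.8
```

>>> play_rows([
  [[-0.0018,-0.001,0,0,0,0,0],[-0.0018,-0.001,0,0,0,0,0],[-0.0018,-0.001,0,0,0,0,0],[-0.0018,-0.001,0,0,0,0,0],[-0.0018,-0.001,0,0,0,0,0],[-0.0013,-0.0007,0,0,0,0,0],[0,0,0,0,0,0,0]],
])

```text
time: 32.2
tool_pos: [0.4669, 0.4449, 0.0394]
tool_rot: [0.0, -0.259, 0.966, 0.0]
contact_force: [0.5, -0.2, -0.6]
gripper_width: 0.177
grasp_force: 59.1
```

>>> play_rows([
  [[0.0012,-0.0021,0,0,0,0,0],[0.0012,-0.0021,0,0,0,0,0],[0.0012,-0.0021,0,0,0,0,0],[0.0012,-0.0021,0,0,0,0,0],[0.0012,-0.0021,0,0,0,0,0],[0,0,0,0,0,0,0],[0,0,0,0,0,0,0]],
])

```text
time: 32.9
tool_pos: [0.473, 0.4343, 0.0389]
tool_rot: [-0.0, -0.259, 0.966, 0.0]
contact_force: [-0.9, 0.3, -1.5]
gripper_width: 0.177
grasp_force: 59.2
```

>>> play_rows([
  [[-0.0018,-0.001,0,0,0,0,0],[-0.0018,-0.001,0,0,0,0,0],[-0.0018,-0.001,0,0,0,0,0],[-0.0018,-0.001,0,0,0,0,0],[-0.0018,-0.001,0,0,0,0,0],[0,0,0,0,0,0,0]],
])

```text
time: 33.5
tool_pos: [0.4636, 0.4292, 0.0389]
tool_rot: [-0.0, -0.259, 0.966, -0.0]
contact_force: [0.4, 0.9, -0.7]
gripper_width: 0.178
grasp_force: 59.2
```

>>> play_rows([
  [[-0.003,-0.0017,0,0,0,0,0],[-0.003,-0.0017,0,0,0,0,0],[-0.003,-0.0017,0,0,0,0,0],[-0.003,-0.0017,0,0,0,0,0],[-0.003,-0.0017,0,0,0,0,0],[-0.0043,-0.0025,0,0,0,0,0],[-0.0087,-0.005,0,0,0,0,0],[-0.0087,-0.005,0,0,0,0,0],[0,0,0,0,0,0,0]],
])

```text
time: 34.4
tool_pos: [0.4258, 0.4077, 0.0388]
tool_rot: [-0.0, -0.259, 0.966, -0.0]
contact_force: [0.2, 0.1, -1.1]
gripper_width: 0.176
grasp_force: 59.4
```

>>> play_rows([
  [[0,0,0.02,0,0,0,0],[0,0,0.02,0,0,0,0],[0,0,0.02,0,0,0,0],[0,0,0.02,0,0,0,0],[0,0,0.02,0,0,-8.2,0],[0,0,0,0,0,-8.2,0],[0,0,0,0,0,-8.2,0],[0,0,0,0,0,-8.2,0],[0,0,0,0,0,-8.2,0],[0,0,0,0,0,0,0]],
])

```text
time: 35.4
tool_pos: [0.4271, 0.4083, 0.1389]
tool_rot: [0.0, 0.096, 0.995, 0.0]
contact_force: [-0.4, -0.0, -0.3]
gripper_width: 0.176
grasp_force: 59.3
```

```bash
python3 - <<'E'
from h import *
print(tray(snap("top","t6"))[1:3]);s=manip.state();print(s["tool_pos"],s["tool_rot"],s["gripper_width"])
E
```

```text
[((0.4830085039138794, 0.14229613542556763), (0.1463160365819931, 0.12473396211862564), 79.30902862548828), ((0.5991818308830261, 0.5155571103096008), (0.040759313851594925, 0.042557649314403534), 49.15330123901367)]
[0.42711562 0.40829927 0.13886976] [1.99925310e-05 9.44215037e-02 9.95532309e-01 2.77601800e-05] 0.17763041238114727
```

>>> play_rows([
  [[0.0033,-0.0269,0,0,0,0,0],[0.0033,-0.0269,0,0,0,0,0],[0.0033,-0.0269,0,0,0,0,0],[0.0033,-0.0269,0,0,0,0,0],[0.0033,-0.0269,0,0,0,0,0],[0.0033,-0.0269,0,0,0,0,0],[0.0033,-0.0269,0,0,0,0,0],[0.0033,-0.0269,0,0,0,0,0],[0,0,0,0,0,0,0],[0,0,0,0,0,0,0]],
])

```text
time: 36.45
tool_pos: [0.4537, 0.1931, 0.139]
tool_rot: [0.0, 0.096, 0.995, 0.0]
contact_force: [0.2, -0.3, -0.9]
gripper_width: 0.176
grasp_force: 59.3
```

>>> play_rows([
  [[0,0,-0.02,0,0,0,0],[0,0,-0.02,0,0,0,0],[0,0,-0.02,0,0,0,0],[0,0,-0.015,0,0,0,0],[0,0,-0.009,0,0,0,0],[0,0,-0.006,0,0,0,0],[0,0,-0.003,0,0,0,0],[0,0,-0.001,0,0,0,0],[0,0,0,0,0,0,0],[0,0,0,0,0,0,0]],
])

```text
time: 37.45
tool_pos: [0.4541, 0.1933, 0.0456]
tool_rot: [0.001, 0.096, 0.995, 0.0]
contact_force: [0.5, 0.5, -0.7]
gripper_width: 0.181
grasp_force: 59.3
```

>>> play_rows([
  [[0,0,-0.0015,0,0,0,0],[0,0,-0.0012,0,0,0,0],[0,0,0,0,0,0,0],[0,0,0,0,0,0,0.25],[0,0,0,0,0,0,0.3],[0,0,0,0,0,0,0.3],[0,0,0.02,0,0,0,0.3],[0,0,0.03,0,0,0,0.3],[0,0,0.03,0,0,0,0.3],[0,0,0.03,0,0,0,0.3]],
])

```text
time: 38.45
tool_pos: [0.4533, 0.1931, 0.1532]
tool_rot: [-0.0, 0.096, 0.995, -0.0]
contact_force: [1.3, -0.1, -0.2]
gripper_width: 0.298
grasp_force: 0.0
```

```bash
python3 - <<'E'
from h import *
w=snap("wrist","w8");s=manip.state();print(s["tool_pos"],s["tool_rot"])
cv2.imwrite("pics/m4.png",w["frame"])
E
```

```text
[0.45664118 0.1939956  0.15941712] [0.00440807 0.0957758  0.99539187 0.00160826]
```

View pics/m4.png

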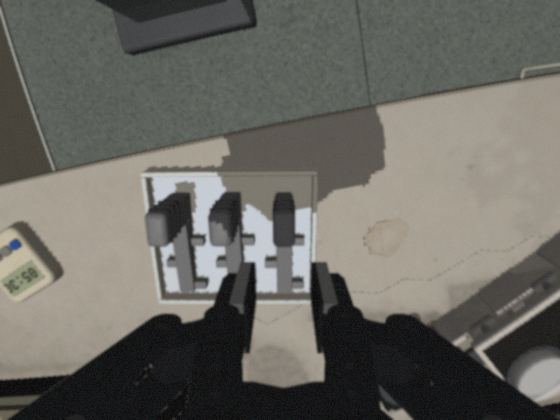

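>>> play_rows([
  [[0,0,0.025,0,0,3,0.53],[0.0235,0.0106,0.0016,0,0,3,0.53],[0.0235,0.0106,0.0016,0,0,3,0.53],[0.0235,0.0106,0.0016,0,0,3,0.53],[0.0235,0.0106,0.0016,0,0,3,0.53],[0.0235,0.0106,0.0016,0,0,3,0.53],[0.0235,0.0106,0.0016,0,0,3,0.53],[0.0235,0.0106,0.0016,0,0,3,0.53],[0.0235,0.0106,0.0016,0,0,3,0.53],[0,0,0,0,0,0,0.53]],
])

```text
time: 39.5
tool_pos: [0.6435, 0.2786, 0.1894]
tool_rot: [0.0, -0.139, 0.99, 0.0]
contact_force: [-0.1, 0.0, -0.1]
gripper_width: 0.528
grasp_force: 0.0
```

```bash
python3 - <<'E'
from h import *
w=snap("wrist","w9");s=manip.state();print(s["tool_pos"],s["tool_rot"],s["time"])
print(proj(w,[(.6455,.279,.131),(.6455,.279,.045)]))
cv2.imwrite("pics/m5.png",w["frame"])
E
```

```text
[0.6422102  0.2781734  0.18926004] [-3.81086779e-04 -1.39014970e-01  9.90290203e-01 -8.34162772e-05] 39.55
[[282.56291746 237.3451406 ]
 [282.64783323 199.88627696]]
```

View pics/m5.png

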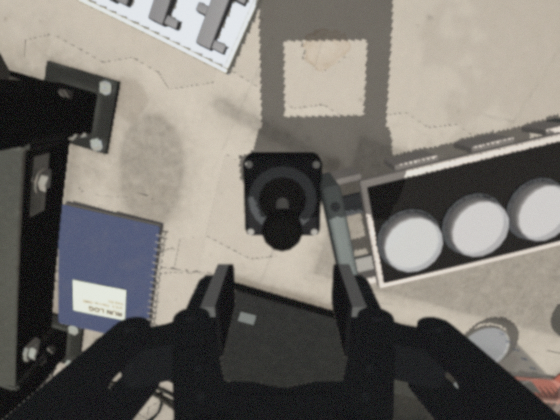

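>>> play_rows([
  [[0,0,-0.02,0,0,0,0.53],[0,0,-0.02,0,0,0,0.53],[0,0,-0.02,0,0,0,0.53],[0,0,-0.02,0,0,0,0.53],[0,0,-0.014,0,0,0,0.53],[0,0,0,0,0,0,0.53],[0,0,0,0,0,0,0.53]],
])

```text
time: 40.25
tool_pos: [0.6414, 0.2779, 0.0963]
tool_rot: [-0.0, -0.139, 0.99, -0.0]
contact_force: [-0.5, -0.9, 0.6]
gripper_width: 0.531
grasp_force: 0.0
```

>>> play_rows([
  [[-0.0012,0.0042,0,0,0,0,0.53],[-0.0012,0.0042,0,0,0,0,0.53],[-0.0012,0.0042,0,0,0,0,0.53],[-0.0012,0.0042,0,0,0,0,0.53],[-0.0012,0.0042,0,0,0,0,0.53],[-0.0012,0.0042,0,0,0,0,0.53],[-0.0012,0.0042,0,0,0,0,0.53],[-0.0012,0.0042,0,0,0,0,0.53],[0,0,0,0,0,0,0.53],[0,0,0,0,0,0,0.53]],
])

```text
time: 41.25
tool_pos: [0.6319, 0.3114, 0.0957]
tool_rot: [-0.0, -0.139, 0.99, -0.0]
contact_force: [0.9, -2.1, -0.7]
gripper_width: 0.535
grasp_force: 1.1
```

```bash
python3 - <<'E'
from h import *
w=snap("wrist","w10");s=manip.state();print(s["tool_pos"],s["contact_force"],s["ft_torque"])
u=np.array([-.2756,.961]);p=np.array([.645,.2788])
for th in(.28,.39,.5):print(th,proj(w,[(*(p+u*.086*np.sin(th)),.045+.086*np.cos(th))]))
cv2.imwrite("pics/m6.png",w["frame"])
E
```

```text
[0.63190955 0.31131695 0.09571832] [ 1.17030314 -1.82573101 -0.66474106] [-0.32427647 -0.21424832 -0.04061955]
0.28 [[253.82165105 330.00520323]]
0.39 [[277.14785546 325.08939048]]
0.5 [[298.42144805 318.86960328]]
```

View pics/m6.png

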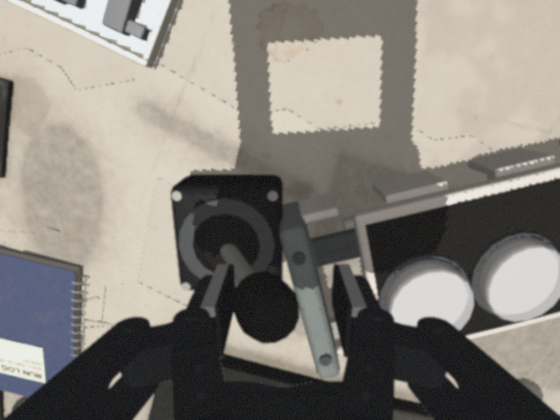

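>>> play_rows([
  [[-0.0005,0.0018,0,0,0,0,0.53],[0,0,0,0,0,0,0.53],[0,0,0,0,0,0,0.53],[0,0,0,0,0,0,0.53],[0,0,0,0,0,0,0.53],[0,0,0,0,0,0,0.53],[0,0,0,0,0,0,0.53],[0,0,0,0,0,0,0.53],[0,0,0,0,0,0,0.53],[0,0,0,0,0,0,0.53]],
])

```text
time: 42.3
tool_pos: [0.6313, 0.3133, 0.0959]
tool_rot: [-0.0, -0.139, 0.99, -0.0]
contact_force: [0.9, -2.8, -2.2]
gripper_width: 0.527
grasp_force: 1.4
```

>>> play_rows([
  [[0,0,0,0,0,0,0.53],[0,0,0,0,0,0,0.53],[0,0,0,0,0,0,0.53],[0,0,0,0,0,0,0.53],[0,0,0,0,0,0,0.53],[0,0,0,0,0,0,0.53],[0,0,0,0,0,0,0.53],[0,0,0,0,0,0,0.53],[0,0,0,0,0,0,0.53],[0,0,0,0,0,0,0.53]],
])

```text
time: 43.3
tool_pos: [0.6315, 0.3134, 0.096]
tool_rot: [-0.0, -0.139, 0.99, 0.0]
contact_force: [-0.2, -2.7, -2.1]
gripper_width: 0.53
grasp_force: 1.4
```

>>> play_rows([
  [[0.0025,-0.0088,0,0,0,0,0.53],[0.0025,-0.0088,0,0,0,0,0.53],[0.0025,-0.0088,0,0,0,0,0.53],[0.0025,-0.009,0,0,0,0,0.53],[0,0,0,0,0,0,0.53],[0,0,0,0,0,0,0.53],[0,0,0,0,0,0,0.53],[0,0,0,0,0,0,0.53],[0,0,0,0,0,0,0.53],[0,0,0,0,0,0,0.53]],
])

```text
time: 44.3
tool_pos: [0.6414, 0.2782, 0.096]
tool_rot: [0.0, -0.139, 0.99, 0.0]
contact_force: [-0.4, 0.2, -0.5]
gripper_width: 0.529
grasp_force: 0.0
```

>>> play_rows([
  [[0.0012,-0.0042,0,0,0,0,0.53],[0.0012,-0.0042,0,0,0,0,0.53],[0.0012,-0.0042,0,0,0,0,0.53],[0.0012,-0.0042,0,0,0,0,0.53],[0.0012,-0.0042,0,0,0,0,0.53],[0.0012,-0.0042,0,0,0,0,0.53],[0.0012,-0.0042,0,0,0,0,0.53],[0.0012,-0.0042,0,0,0,0,0.53],[0.0002,-0.001,0,0,0,0,0.53],[0,0,0,0,0,0,0.53]],
])

```text
time: 45.3
tool_pos: [0.6511, 0.2433, 0.0956]
tool_rot: [-0.0, -0.139, 0.99, 0.0]
contact_force: [0.8, 2.4, -2.0]
gripper_width: 0.531
grasp_force: 1.2
```

```bash
python3 - <<'E'
from h import *
w=snap("wrist","w11");s=manip.state();print(s["tool_pos"],s["contact_force"])
u=np.array([-.2756,.961]);p=np.array([.645,.2788])
for th in(-.28,-.39,-.5):print(th,proj(w,[(*(p+u*.086*np.sin(th)),.045+.086*np.cos(th))]))
cv2.imwrite("pics/m7.png",w["frame"])
E
```

```text
[0.65108527 0.24347498 0.09569678] [ 0.72068041  2.91114481 -2.09620582]
-0.28 [[314.20644611 330.712434  ]]
-0.39 [[290.83715445 325.82395514]]
-0.5 [[269.50303166 319.62202622]]
```

View pics/m7.png

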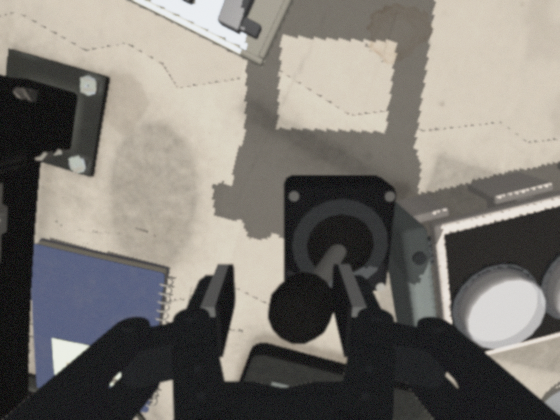

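>>> play_rows([
  [[0.0002,-0.0005,0,0,0,0,0.53],[0,0,0,0,0,0,0.53],[0,0,0,0,0,0,0.53],[0,0,0,0,0,0,0.53],[0,0,0,0,0,0,0.53],[0,0,0,0,0,0,0.53],[0,0,0,0,0,0,0.53],[0,0,0,0,0,0,0.53],[0,0,0,0,0,0,0.53],[0,0,0,0,0,0,0.53]],
])

```text
time: 46.35
tool_pos: [0.6514, 0.2428, 0.0959]
tool_rot: [-0.0, -0.139, 0.99, -0.0]
contact_force: [-1.6, 2.7, -0.4]
gripper_width: 0.53
grasp_force: 1.3
```

>>> play_rows([
  [[0,0,0,0,0,0,0.53],[0,0,0,0,0,0,0.53],[0,0,0,0,0,0,0.53],[0,0,0,0,0,0,0.53],[0,0,0,0,0,0,0.53],[0,0,0,0,0,0,0.53],[0,0,0,0,0,0,0.53],[0,0,0,0,0,0,0.53],[0,0,0,0,0,0,0.53],[0,0,0,0,0,0,0.53]],
])

```text
time: 47.35
tool_pos: [0.6515, 0.2429, 0.096]
tool_rot: [-0.0, -0.139, 0.99, 0.0]
contact_force: [-1.7, 1.7, -1.6]
gripper_width: 0.529
grasp_force: 1.2
```

>>> play_rows([
  [[-0.0025,0.0088,0,0,0,0,0.53],[-0.0025,0.0088,0,0,0,0,0.53],[-0.0025,0.0088,0,0,0,0,0.53],[-0.0025,0.0088,0,0,0,0,0.53],[0,0,0,0,0,0,0.53],[0,0,0,0,0,0,0.53],[0,0,0,0,0,0,0.53],[0,0,0,0,0,0,0.53],[0,0,0,0,0,0,0.53],[0,0,0,0,0,0,0.53]],
])

```text
time: 48.35
tool_pos: [0.6416, 0.2778, 0.096]
tool_rot: [0.0, -0.139, 0.99, -0.0]
contact_force: [0.0, -0.2, 0.1]
gripper_width: 0.531
grasp_force: 0.0
```

>>> play_rows([
  [[0,0,0.02,0,0,0,0.53],[0,0,0.03,0,0,0,0.53],[0,0,0.03,0,0,0,0.53],[0,0,0.03,0,0,0,0.53],[0,0,0.02,0,0,0,0.53],[0,0,0,0,0,0,0.53],[0,0,0,0,0,0,0.53],[0,0,0,0,0,0,0.53],[0,0,0,0,0,0,0.53]],
])

```text
time: 49.25
tool_pos: [0.6405, 0.2777, 0.2234]
tool_rot: [-0.002, -0.139, 0.99, -0.0]
contact_force: [-1.1, 0.8, -0.5]
gripper_width: 0.53
grasp_force: 0.0
```

```bash
python3 - <<'E'
from h import *
w=snap("wrist","w12");t=snap("scene","s2");s=manip.state();print(s["tool_pos"],s["contact_force"],s["time"])
cv2.imwrite("pics/m8.png",np.hstack([cv2.resize(w["frame"],(400,300)),cv2.resize(t["frame"],(400,300))]))
E
```

```text
[0.64088441 0.27780894 0.22416878] [ 0.36042657 -0.36938002  0.17955823] 49.35
```

View pics/m8.png

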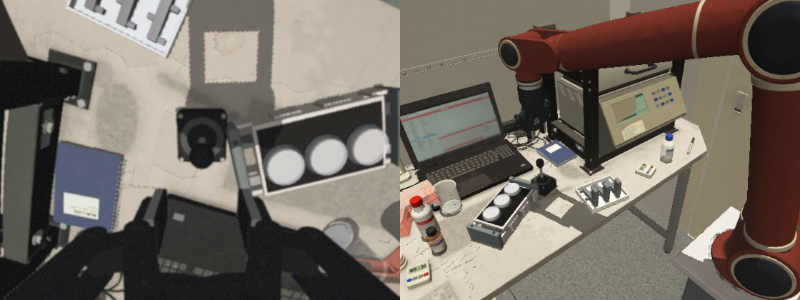

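The stick is upright, all three wedges stand in the tray, and the arm is clear of everything.

```bash
python3 -c "
from plant import manip
print(manip.job_done())"
```

```text
the job is handed in; nothing more can be done
None
```

I handed the job in at about 49 s of the 208 s; no verdict came back. All three wedges are out and standing upright in the tray. I held the jog stick about 0.35 rad to its left and then to its right for 2 s each (estimated from the wrist camera), and it sprang back upright both times.

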